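# Tap the proud sample vials home in run order

### The job

Some vials in the white autosampler tray are standing proud: tap their caps down with a fingertip, in run order, first the blue cap, then the yellow, then the green, pressing each one lightly straight down until it is fully home, level with the white caps, before going on to the next. The vials are glass: do not press hard, and do not pull any of them up. Leave the red-capped vial standing as it is, and do not disturb the loose things around the tray.

Things in the scene. Friction and masses are not known exactly. Their poses are not given: they have to be found in the camera images.
- tray: white autosampler tray, fixed to the table: solid block 144 x 204 x 44 mm (x, y, z), low black grip on its -x side; origin at the centre of its underside. Six wells in black rubber rings, 3 along its y by 2 along its x, pitch 58 mm, centred on it, each hold an upright vial; which cap colour is in which well varies.
- vial_white1: white-capped vial in a tray well, already fully home and fixed; cap diameter 31 mm; origin at the centre of its foot, 5 mm above the table; cap top 85 mm above the origin
- vial_white2: white-capped vial in a tray well, already fully home and fixed; cap diameter 31 mm; origin at the centre of its foot, 5 mm above the table; cap top 85 mm above the origin
- blue_cap (a point): centre of the flat top of the blue cap (31 mm wide ring with a 27 mm wide sprung top that yields 1 mm per 3 N, up to 6 mm, and springs back; glass vial 85 mm tall in a tray well), to be tapped home; it lies 90 mm above the table when the vial is fully home and nothing presses it
- vial_blue (a joint): how far the blue-capped vial stands up from fully home, in m: 0 is fully home, where the foot meets the well's stop, at the start 0.010 to 0.016. It slides only straight up and down in a snug sleeve, stays where it is left, and takes about 4 N to push until it meets the hard stop
- yellow_cap (a point): centre of the flat top of the yellow cap (31 mm wide ring with a 27 mm wide sprung top that yields 1 mm per 3 N, up to 6 mm, and springs back; glass vial 85 mm tall in a tray well), to be tapped home; it lies 90 mm above the table when the vial is fully home and nothing presses it
- vial_yellow (a joint): how far the yellow-capped vial stands up from fully home, in m: 0 is fully home, where the foot meets the well's stop, at the start 0.010 to 0.016. It slides only straight up and down in a snug sleeve, stays where it is left, and takes about 4 N to push until it meets the hard stop
- green_cap (a point): centre of the flat top of the green cap (31 mm wide ring with a 27 mm wide sprung top that yields 1 mm per 3 N, up to 6 mm, and springs back; glass vial 85 mm tall in a tray well), to be tapped home; it lies 90 mm above the table when the vial is fully home and nothing presses it
- vial_green (a joint): how far the green-capped vial stands up from fully home, in m: 0 is fully home, where the foot meets the well's stop, at the start 0.010 to 0.016. It slides only straight up and down in a snug sleeve, stays where it is left, and takes about 4 N to push until it meets the hard stop
- red_cap (a point): centre of the flat top of the red cap (31 mm wide ring with a 27 mm wide sprung top that yields 1 mm per 3 N, up to 6 mm, and springs back; glass vial 85 mm tall in a tray well), to be left standing as it is; it lies 90 mm above the table when the vial is fully home and nothing presses it
- vial_red (a joint): how far the red-capped vial stands up from fully home, in m: 0 is fully home, where the foot meets the well's stop, at the start 0.010 to 0.016. It slides only straight up and down in a snug sleeve, stays where it is left, and takes about 4 N to push
- spare_a: spare glass vial with black cap, standing on the table near one end of the tray, diameter 31, height 85 mm; origin at the centre of its underside; loose, to be left alone
- spare_b: a second spare black-capped vial, standing near the other end of the tray, diameter 31, height 85 mm; origin at the centre of its underside; loose, to be left alone
- amber: brown glass reagent bottle with yellow label, diameter 86, height 200 mm; origin at the centre of its underside; loose, to be left alone
- screwcap: blue screw cap lying on the table, diameter 44, height 20 mm; origin at the centre of its underside; loose, to be left alone
- beaker: clear open beaker, diameter 70, height 80 mm; origin at the centre of its underside; loose, to be left alone
- wrench: steel wrench lying flat, length 140 mm; origin at the centre of its underside; loose, to be left alone; its length along its x
- tape: green ring-shaped roll of tape lying flat, outer diameter 70, height 20 mm; origin at the centre of its underside; loose, to be left alone

How it is judged:
On the way, in this order (a step that is already met when the one before it is completed fails the run):
1. the blue vial is home (within 3 mm) while yellow and green still stand proud (over 5 mm) (value of joint vial_blue below 0.003 m and value of joint each of vial_yellow, vial_green above 0.005 m), for 0.1 s.
2. the yellow vial is home too, while green still stands proud (value of joint each of vial_blue, vial_yellow below 0.003 m and value of joint vial_green above 0.005 m), for 0.1 s.
3. the green vial is home too (value of joint each of vial_blue, vial_yellow, vial_green below 0.003 m), for 0.1 s.
At the end, for the whole second after the job is handed in: the blue, yellow and green vials are each within 3 mm of fully home, the red one is within 3 mm of its starting height, and no loose thing has moved more than 20 mm (all of step 3 and distance of red_cap from where it was at the start of the episode below 0.003 m and distance of each of spare_a, spare_b, amber, screwcap, beaker, wrench, tape from where it was at the start of the episode below 0.02 m); the robot touches nothing.
It fails at once if the red-capped vial is pushed or pulled more than 3 mm (not (distance of red_cap from where it was at the start of the episode below 0.003 m)).
It fails at once if a coloured vial is pulled up out of the tray (more than 20 mm above home) (value of joint any of vial_blue, vial_yellow, vial_green, vial_red above 0.02 m).
It fails at once if a coloured vial is pushed with more than 20 N (contact force between anything else and vial_blue above 20 N or contact force between anything else and vial_yellow above 20 N or contact force between anything else and vial_green above 20 N or contact force between anything else and vial_red above 20 N).
It fails at once if a loose thing beside the tray is moved more than 20 mm (not (distance of each of spare_a, spare_b, amber, screwcap, beaker, wrench, tape from where it was at the start of the episode below 0.02 m)).
It also fails if it takes over 48 s, if anything falls off the work surface, if the arm or the gripper's body presses on something with over 40 N, if the wrist force passes 120 N, or if a joint passes its speed limit or range.

### The arm

A 6-joint arm with a two-finger parallel gripper is mounted at the origin on the work surface. World frame = base frame: x ahead of the robot, y to its left, z up, the work surface at z = 0. Lengths are in m, angles in rad, forces in N, time in s.
With the tool pointing down it reaches from about 0.275 to 0.875 m from the base axis. Payload 12.5 kg.
Tool frame: the origin (TCP) lies at the very end of the fingers, on their centre line; the grasp point (between the pads) lies 19 mm behind it; z points along the fingers, y is the line along which they close (so a half turn about z gives the same grasp; the last joint's range is limited). The gripper opens to 85 mm and grips with 20 to 120 N. Pads are 22 mm wide; open, the fingers measure 114 mm over their backs; the gripper's body (76 mm by 85 mm) begins 54 mm behind the grasp point. The pads swing forward as they close: fully open they stand 13 mm farther back than shut.
Start: joints at [-1.245, 0.351, 1.652, -0, 1.139, -0.085], TCP at [0.22, -0.504, 0.231] pointing down, gripper open.
Joint ranges: [-2.75, 2.75], [-0.79, 2.1], [0.01, 2.65], [-1.57, 4.71], [0.07, 3.14], [-2.87, 2.87]. Speed limits (rad/s): [2.22, 2.22, 2.79, 3.14, 3.14, 3.14].

### API

Orientations are given as a 3x3 rotation matrix whose columns are the frame's x, y, z axes.
In Python, from bench import manip gives the robot as it stands. Calls block until the motion is done:
- manip.move_ptp(position, orientation): joint-space move of the TCP to a pose.
- manip.move_l(position, attitude=None, max_speed=0.15): straight line of the TCP; attitude=None keeps the orientation; max_speed is the mean speed in m/s.
- manip.move_j(angles): joint-space move.
- manip.set_gripper(opening, effort=None): opening from 0.0 (shut) to 1.0 (fully open); effort is the grip in N (None keeps the last); returns when the fingers have stopped.
- manip.dwell(seconds).
- manip.inverse_kinematics(position, orientation): joint angles nearest the present ones, or None.
- manip.grab_frame(name): name is "side" or "top" or "wrist"; returns (picture, depth): 384x512x3 uint8, red, green, blue; 384x512 float32, m along the optical axis (not along the pixel's ray), 0 where there is no reading.
- manip.get_calibration(name): a dict with "camera_matrix" (3x3 intrinsics, pixels), "R" (3x3) and "t" (3): a world point X has camera coordinates R X + t. Camera axes: x right, y down, z forward; pixel columns grow to the right and rows downward; lengths in m; the calibration is good to about 2 mm. A picture is of the moment at which its call begins: read the wrist's pose just before it. get_calibration takes no time and is no camera call; for the wrist camera it gives the pose at the moment of the call.
A pose or a line that the arm cannot do raises manip.Unreachable and nothing moves.
- manip.sign_off(): hands the job in; it is judged then, once.
Trained networks look in the newest picture that a camera, given by its name, has taken for a name from the list of things; names that differ only in an ending like _2 or _b are one class to them, and where a whole thing is asked for, a point or a joint stands for the part that bears it (a point fixed in the world has none). Each returns a list of dicts, best first, with "confidence" (0 to 1); they miss things now and then, are a little off and sometimes report something else, mostly with a low value. They report only what shows in the picture. A call takes as long as a camera call.
- manip.look_for(camera, name): "at" ([x, y, z] in m, in world coordinates, good to about 4 mm: the middle of the surface that is visible of it).
Readings, each from a call of its own:
- manip.current_time(): time.
- manip.current_qpos(): joint angles.
- manip.current_joint_vel(): joint speeds.
- manip.current_joint_torque(): joint torques, N m.
- manip.current_ee_pos(): TCP position.
- manip.current_tcp_rot(): TCP orientation.
- manip.current_force(): force on the tool from outside, world axes, zero at the start.
- manip.current_ft_torque(): the same for the moment, N m.
- manip.current_grip_width(): opening from 0.0 (shut) to 1.0 (fully open).
- manip.current_grip_force(): force on a finger pad.
Only numpy, scipy, OpenCV 4.12 (cv2) and the standard library are available. Lean on these libraries where they do the work, as an engineer would, in place of code of your own. Each camera call takes 0.05 s, during which the arm holds its last target. There are 200 camera calls.

## Working session

There is one attempt and no reset: what is moved stays moved. The work goes in short steps, each a Python script; the robot and the scene stay as the last script left them, time stands still between calls to the robot, and variables do not carry over. Pictures are saved under pics/ and viewed, at most 10 in all, crops included, and the job is handed in when it is done.

```bash
mkdir -p pics; python3 - <<'E'
from bench import manip
import cv2,numpy as np
ims=[]
for c in("top","side"):
    im,d=manip.grab_frame(c); ims.append(im); np.savez(f"{c}.npz",im=im,d=d)
    cv2.imwrite(f"pics/{c}0.png",cv2.cvtColor(im,cv2.COLOR_RGB2BGR))
    for n in["blue_cap","yellow_cap","green_cap","red_cap","vial_white1","tray","spare_a","amber"]:
        print(c,n,[(np.round(r["at"],3).tolist(),round(r["confidence"],2)) for r in manip.look_for(c,n)[:3]])
print(manip.current_time())
E
```

```text
top blue_cap [([0.606, 0.034, 0.106], 0.64), ([0.59, 0.235, 0.083], 0.4)]
top yellow_cap [([0.666, 0.406, 0.037], 0.73), ([0.605, 0.15, 0.109], 0.56)]
top green_cap []
top red_cap [([0.542, 0.088, 0.103], 0.53)]
top vial_white1 [([0.552, 0.035, 0.089], 0.57), ([0.551, 0.147, 0.087], 0.55)]
top tray [([0.573, 0.086, 0.044], 0.8), ([0.665, 0.408, 0.04], 0.66)]
top spare_a []
top amber [([0.532, -0.457, 0.133], 0.85), ([0.605, 0.037, 0.105], 0.6)]
side blue_cap [([0.603, 0.036, 0.103], 0.42)]
side yellow_cap [([0.596, 0.154, 0.105], 0.61)]
side green_cap [([0.606, 0.098, 0.098], 0.44)]
side red_cap [([0.548, 0.098, 0.102], 0.6)]
side vial_white1 [([0.541, 0.162, 0.077], 0.65)]
side tray [([0.539, 0.123, 0.045], 0.93)]
side spare_a [([0.508, 0.514, 0.023], 0.73), ([0.577, -0.051, 0.054], 0.68), ([0.587, 0.246, 0.063], 0.54)]
side amber [([0.52, -0.451, 0.109], 0.96)]
0.9
```

View pics/top0.png

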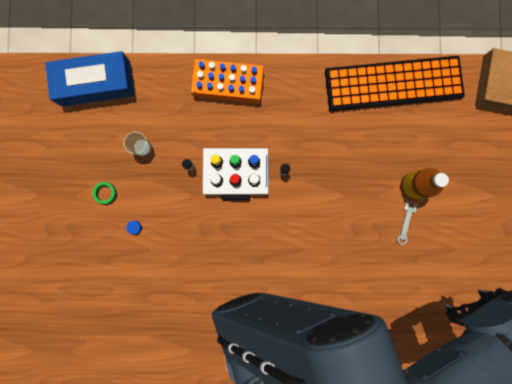

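View pics/side0.png

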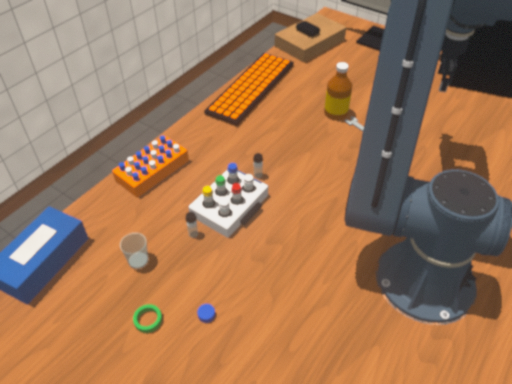

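The top view shows the far row as yellow (216,160), green (235,160) and blue (254,160). The near row is white, red (235,180), white, with the spares at (187,163) and (285,169). The side view agrees. Next is a closer look with the wrist camera.

```bash
python3 - <<'E'
from bench import manip
import cv2,numpy as np
print(np.round(manip.current_tcp_rot(),2).tolist())
p=manip.current_ee_pos(); manip.move_l([p[0],p[1],0.33],max_speed=.2)
manip.set_gripper(0.0)
c=[]
for s in(1,-1):
    R=np.array([[s,0,0],[0,-s,0],[0,0,-1.]]); q=manip.inverse_kinematics([.55,.09,.33],R); c.append((s,q)); print(s,q)
s=min((x for x in c if x[1] is not None),key=lambda x:abs(x[1][5]))[0]
R=np.array([[s,0,0],[0,-s,0],[0,0,-1.]]);np.save("R.npy",R)
manip.move_ptp([.55,.09,.33],R)
cal=manip.get_calibration("wrist"); im,d=manip.grab_frame("wrist")
np.savez("w.npz",im=im,d=d,**cal); cv2.imwrite("pics/w0.png",cv2.cvtColor(im,cv2.COLOR_RGB2BGR))
for n in["blue_cap","yellow_cap","green_cap","red_cap","vial_white1"]:
    print(n,[(np.round(r["at"],3).tolist(),round(r["confidence"],2)) for r in manip.look_for("wrist",n)[:3]])
print(manip.current_time(),manip.current_force(),manip.current_ee_pos(),manip.current_grip_width())
E
```

```text
[[0.92, 0.4, 0.0], [0.4, -0.92, -0.0], [-0.0, 0.0, -1.0]]
1 [ 7.86659620e-02  2.82616403e-01  1.49984528e+00 -4.44089210e-16
  1.35913097e+00  1.64946229e+00]
-1 [ 7.86659620e-02  2.82616403e-01  1.49984528e+00 -4.44089210e-16
  1.35913097e+00 -1.49213036e+00]
blue_cap [([0.607, 0.036, 0.101], 0.72)]
yellow_cap [([0.606, 0.151, 0.108], 0.62), ([0.546, 0.092, 0.106], 0.29)]
green_cap [([0.608, 0.091, 0.102], 0.75)]
red_cap [([0.548, 0.093, 0.1], 0.84), ([0.608, 0.091, 0.102], 0.25)]
vial_white1 [([0.545, 0.147, 0.091], 0.95), ([0.548, 0.036, 0.091], 0.68), ([0.547, 0.089, 0.104], 0.32)]
5.025 [ 1.02009669 -0.32541416 -0.28126712] [0.55005495 0.0897422  0.33002983] -0.003359467294763707
```

View pics/w0.png

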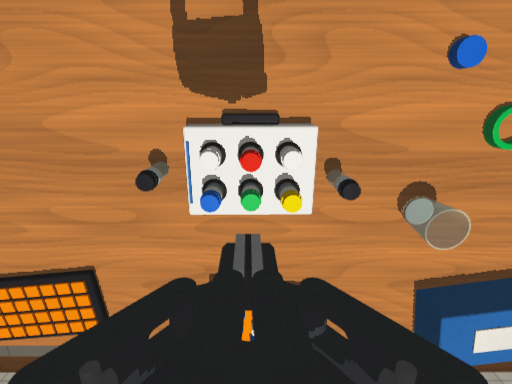

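The wrist view shows blue (210,201), green (250,201) and yellow (291,202) in the row nearest the gripper, with red (250,160) behind. The tray is almost square to the world axes. I'll refine the cap centres by colour and depth.

```bash
python3 - <<'E'
import cv2,numpy as np
w=np.load("w.npz");im=w["im"];d=w["d"];K=w["camera_matrix"];R=w["R"];t=w["t"]
h=cv2.cvtColor(im,cv2.COLOR_RGB2HSV)
C={}
for n,(u,v) in dict(blue=(210,201),green=(250,201),yellow=(291,202),red=(250,158),w1=(211,158),w2=(290,158)).items():
    vv,uu=np.mgrid[v-16:v+17,u-16:u+17]; vv=vv.ravel();uu=uu.ravel();z=d[vv,uu]
    P=(np.linalg.inv(K)@np.c_[uu,vv,np.ones_like(uu)].T*z).T; X=(P-t)@R
    zt=np.percentile(X[z>0,2],97); m=abs(X[:,2]-zt)<.003
    pts=X[m]; (c,r)=cv2.minEnclosingCircle(pts[:,:2].astype(np.float32))
    print(n,m.sum(),"mean",pts.mean(0).round(4),"circ",np.round(c,4),round(r,4)); C[n]=pts.mean(0)
E
```

```text
blue 267 mean [0.6069 0.0356 0.104 ] circ [0.6071 0.0356] 0.0136
green 261 mean [0.6067 0.0934 0.1008] circ [0.6069 0.0935] 0.0133
yellow 273 mean [0.6065 0.1511 0.106 ] circ [0.6069 0.1511] 0.0136
red 303 mean [0.549  0.0932 0.102 ] circ [0.5491 0.0931] 0.0134
w1 286 mean [0.5492 0.0354 0.0903] circ [0.5495 0.0354] 0.0135
w2 287 mean [0.5485 0.1507 0.0903] circ [0.549 0.151] 0.0135
```

```bash
cat > press.py <<'E'
from bench import manip
import numpy as np
R=np.load("R.npy")
def press(x,y,top):
    p=manip.current_ee_pos()
    if abs(p[2]-.2)>.05 and p[2]>.2: manip.move_l([x,y,.14],R,max_speed=.2)
    else: manip.move_l([x,y,.14],max_speed=.12)
    f0=np.array(manip.current_force())
    manip.move_l([x,y,top+.002],max_speed=.06)
    zs=list(np.arange(top,.0895,-.002))+[.0895,.0885,.088,.0875,.087,.0865]
    for z in zs:
        manip.move_l([x,y,z],max_speed=.02); f=np.array(manip.current_force())-f0
        print(round(z,4),manip.current_ee_pos()[2].round(4),f.round(1),round(manip.current_time(),2))
        if f[2]>(13 if z>.0896 else 8) : break
    manip.move_l([x,y,.14],max_speed=.08)
E
python3 - <<'E'
from press import *
press(.607,.0356,.104)
im,d=manip.grab_frame("wrist")
print([(np.round(r["at"],4).tolist(),r["confidence"]) for r in manip.look_for("wrist","blue_cap")],manip.current_time())
E
```

```text
0.104 0.1041 [-0.2  0.5 -0.6] 7.17
0.102 0.1023 [-0.1 -0.9  2.1] 7.42
0.1 0.1 [ 0.4 -0.6  1.9] 7.67
0.098 0.0979 [1.  0.2 1.1] 7.92
0.096 0.0959 [ 1.4 -0.4  2.6] 8.17
0.094 0.0939 [ 2.  -0.5  1.9] 8.42
0.092 0.0919 [ 1.5 -1.   3.2] 8.67
0.09 0.0899 [ 1.1 -0.6  2.2] 8.92
0.0895 0.0895 [ 2.1 -0.2  3.1] 9.17
0.0885 0.0886 [ 0.5 -0.2  3.9] 9.42
0.088 0.0882 [ 0.6 -0.7  5. ] 9.67
0.0875 0.0878 [ 1.1 -0.   7.2] 9.92
0.087 0.0874 [0.7 0.1 8.4] 10.17
[([0.6092, 0.036, 0.0872], 0.62), ([0.548, 0.1439, 0.0905], 0.59)] 11.075
```

The force rises clearly once the stop is met, so blue is home. Yellow and green follow, each checked by its force rise.

```bash
python3 - <<'E'
from press import *
press(.6067,.1511,.106)
press(.6068,.0934,.101)
import cv2
manip.move_l([.55,.09,.33],max_speed=.2)
c=manip.get_calibration("wrist"); im,d=manip.grab_frame("wrist"); K,Rc,t=c["camera_matrix"],c["R"],c["t"]
cv2.imwrite("pics/w1.png",cv2.cvtColor(im,cv2.COLOR_RGB2BGR))
for n,(u,v) in dict(blue=(210,201),green=(250,201),yellow=(291,202),red=(250,158),w1=(211,158)).items():
    vv,uu=[a.ravel() for a in np.mgrid[v-16:v+17,u-16:u+17]];z=d[vv,uu]
    X=((np.linalg.inv(K)@np.c_[uu,vv,np.ones_like(uu)].T*z).T-t)@Rc
    print(n,np.percentile(X[z>0,2],97).round(4))
print(manip.current_time())
E
```

```text
0.106 0.1061 [ 0.9 -0.5 -0.2] 13.12
0.104 0.1043 [ 1.1 -0.8  2.4] 13.38
0.102 0.1021 [ 1.1 -0.2  2.8] 13.62
0.1 0.0999 [1.9 0.  2.1] 13.88
0.098 0.0979 [ 2.2 -1.   2.5] 14.12
0.096 0.0959 [2.3 0.5 3.1] 14.38
0.094 0.0939 [ 2.4 -0.5  3.4] 14.62
0.092 0.0919 [ 1.8 -0.7  2.5] 14.88
0.09 0.0899 [3.3 0.9 2.9] 15.12
0.0895 0.0895 [ 2.6 -0.5  2.9] 15.38
0.0885 0.0886 [2.3 0.5 3.3] 15.62
0.088 0.0882 [ 1.8 -0.4  5.5] 15.88
0.0875 0.0878 [ 1.9 -0.9  5.8] 16.12
0.087 0.0874 [ 1.2 -0.2  7.2] 16.38
0.0865 0.0871 [ 1.4 -0.5  8.8] 16.62
0.101 0.1011 [ 0.2 -0.7  0.1] 19.09
0.099 0.0993 [ 0.7 -1.1  3. ] 19.34
0.097 0.0971 [ 0.  -1.1  4.1] 19.59
0.095 0.0949 [ 0.4 -0.5  3.4] 19.84
0.093 0.0929 [ 1.1 -1.5  4. ] 20.09
0.091 0.0909 [ 2.2 -0.3  2.9] 20.34
0.0895 0.0894 [ 2.5 -0.5  2.9] 20.59
0.0885 0.0886 [ 2.3 -1.1  4.1] 20.84
0.088 0.0882 [ 0.7 -1.2  5.7] 21.09
0.0875 0.0878 [ 1.5 -1.6  7.2] 21.34
0.087 0.0874 [ 0.6 -0.9  8.2] 21.59
blue 0.0911
green 0.0911
yellow 0.0911
red 0.1029
w1 0.0912
23.5917
```

View pics/w1.png

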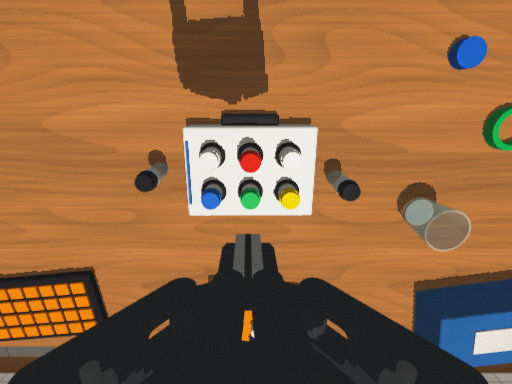

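The blue (210,198), green (250,198) and yellow (290,198) caps are now level with the white ones. Red (250,160) still stands proud, and the spares, beaker, screw cap and tape in view are where they were.

```bash
python3 -c "
from bench import manip
print(manip.sign_off())"
```

```text
the job is handed in; nothing more can be done
None
```

The blue, yellow and green vials were tapped home in that order, each with a press of about 9 N, and now measure level with the white caps; red still stands proud and the job is handed in (the hand-in gave no verdict).

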